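# Slide an adapter plate along the rail into the corner pocket of a locating fixture

## Robot

A 6-joint arm with a two-finger parallel gripper is mounted at the origin on the work surface; the furniture and walls round the work are solid. World frame = base frame: x ahead of the robot, y to its left, z up, the work surface at z = 0. Lengths are in mm, angles in rad, forces in N, time in s.
With the tool pointing down it reaches from about 275 to 750 mm from the base axis. Payload 10.2 kg.
Tool frame: the origin (TCP) lies between the finger pads; the fingertips stand 17 mm ahead of it and the grasp point (between the pads) lies 2 mm behind it (tips_ahead is the distance from the TCP to the fingertips, in mm); z points along the fingers, y is the line along which they close (so a half turn about z gives the same grasp; the last joint's range is limited). The gripper opens to 85 mm and grips with 20 to 120 N. Pads are 22 mm wide; open, the fingers measure 114 mm over their backs; the gripper's body (76 mm by 85 mm) begins 54 mm behind the grasp point. The pads swing forward as they close: fully open they stand 13 mm farther back than shut.
Start: joints at [1.082, 0.313, 1.498, -0, 1.331, -0.223], TCP at [137.92, 506.566, 248.294] pointing down, gripper open.
Joint ranges: [-2.94, 2.94], [-0.97, 2.17], [0.19, 2.56], [-1.23, 4.37], [0.02, 3.11], [-2.88, 2.88]. Speed limits (rad/s): [2.39, 2.39, 3.01, 3.14, 3.14, 3.14].

## Interface

Orientations are given as a unit quaternion [w, x, y, z].
In Python, from rig import sense, capture, finish_job, boxes_of, tips_ahead gives the robot as it stands.
- The arm moves only by the tool drive_tool, never from a script. Its argument "commands" is text: rows parted by semicolons, each of 7 numbers parted by spaces: the shift along the world's x, y, z in units of 0.1 m (1.0 is 0.1 m), then the turn, a rotation vector about the world's x, y, z in units of pi/4 rad (1.0 is pi/4 rad), then the opening in per cent of the stroke, from 0 (shut) to 100 (fully open). A call has 1 to 20 rows; each row shifts and turns the commanded pose from where the row before left it; what a row does not reach is not made up. A row lasts 1/12 s, in which the tool goes at most 41.7 mm and 7.16 degrees, less where a joint would pass 70% of its speed; a pose out of reach is approached as far as the arm can. A call with a number of a shift or a turn outside -1 to 1 is refused whole. A call with a gripper value outside its range is refused whole. The fingers move at their own pace and stop on an object; "force" is the grip in N (left out, the last holds). Time passes only in rows, so rows that do not move let the fingers close. It gives the time, the measured TCP pose, the force, the opening and the grip force at its end, in the units of the state.
- sense(): the state, without advancing time (a new reading comes with each control period).
- capture(name): name is "scene" or "top" or "wrist"; returns a dict with "pixels" (480x640x3 uint8, blue, green, red), "fov_y" (degrees; the focal length in pixels is half the picture's height over the tangent of half this angle, whatever the lens; pixels are square), "cx", "cy" (the principal point, pixels), "k1" (the pictures are not rectified: a ray, as slopes to the right and down, at radius r is drawn at 1 + k1 r^2 times it, then the intrinsics apply), "position" and "attitude" of the camera in the world; the wrist camera has in their place "tool_from_camera" (4x4, takes a point from camera to tool coordinates, whose origin is the TCP and whose axes are the flange's). Camera axes: x right, y down, z forward; pixel columns grow to the right and rows downward; lengths in mm; the calibration is good to about 2 mm. A picture is of the moment at which its call begins: read the wrist's pose just before it. There is no depth.
- finish_job(): hands the job in; it is judged then, once.
Trained networks look in a picture, given as the dict that the camera call returned (one of the last four; its "shot" number tells which), for a name from the list of things; names that differ only in an ending like _2 or _b are one class to them, and where a whole thing is asked for, a point or a joint stands for the part that bears it (a point fixed in the world has none). Each returns a list of dicts, best first, with "confidence" (0 to 1); they miss things now and then, are a little off and sometimes report something else, mostly with a low value. They report only what shows in the picture. A call takes as long as a camera call. They do not tell look-alikes from the thing itself.
- boxes_of(picture, name): "position" ([column, row] in pixels, amid what is visible of it).
The state is a dict: "time_s": time; "joints": joint angles; "dq": joint speeds; "tau": joint torques, N m; "eef_pos": TCP position; "ee_rot": TCP orientation; "force": force on the tool from outside, world axes, zero at the start; "wrist_torque": the same for the moment, N m; "grip_width": opening from 0.0 (shut) to 1.0 (fully open); "grip_force": force on a finger pad.
Only numpy, scipy, OpenCV 4.12 (cv2) and the standard library are available. Lean on these libraries where they do the work, as an engineer would, in place of code of your own. Each camera call takes 0.05 s, during which the arm holds its last target. There are 200 camera calls.

## Task

Push the square adapter plate sideways until its edge lies flat against the long rail of the locating fixture, then, keeping it against the rail all the way, push it along the rail into the corner pocket until it is fully home against both the rail and the end stop. Only push or drag it with the fingertips: never lift it off or tip it. Leave everything else alone, and finish with the hand clear.

Things in the scene. Friction and masses are not known exactly. Their poses are not given: they have to be found in the camera images.
- adapter_plate: the square aluminium adapter plate, light metal, 62 x 62 x 10 mm, about 0.1 kg, loose, lying flat on the fixture's base plate; origin at the centre of its underside; its x and y axes are parallel to its edges, z up. At the start it lies 9 to 31 mm short of the rail (mean gap), turned up to 0.25 rad to it. Dry metal contacts, friction about 0.5 to 0.7: a turned plate pushed at its middle can jam on the rail.
- locating_fixture: locating fixture, screwed to the bench, immovable: dark base plate with light metal bars on it. Origin on the bench, under the base; x points from the open side to the rail, y along the rail to the end stop, z up. Base x = -95 to +75 mm, y = -140 to +140 mm, its top 12 mm above the bench. The bars are the rail (+x side), the end stop (+y end) and a short lip; they enclose the corner pocket
- rail (a point): middle of the rail's upper inner edge. The rail is a straight bar along the whole fixture, 16 mm thick, 14 mm high above the base top; its guiding face, toward the adapter plate, is at fixture x = +55 mm
- end_stop (a point): point on the upper inner edge of the end stop, a bar 14 mm high above the base top across the rail's far end; its face is at fixture y = +115 mm and spans x = -22 to +55 mm
- lip (a point): middle of the lip's upper inner edge. The lip is a low bar 10 mm high above the base top, joined to the end stop, y = +89 to +115 mm, inner face at fixture x = -10 mm, so the pocket between rail and lip is 65 mm wide. In front of it a slanting lead-in bar 10 mm thick flares out, its inner face running from x = -10, y = +91 to x = -22, y = +73 mm
- home (a point): where the centre of the adapter plate's underside is when it is fully home: fixture x = +24, y = +84 mm, on the base top. The plate's edges are then parallel to the rail, and its trailing part (y = 53 to 73 mm) is outside the pocket
- kf_blank: round metal blank flange, 55 mm across, 9 mm high, lying on the bench beyond the rail; origin at the centre of its underside; leave alone
- sample_tin_2: round white sample tin, 46 mm across, 19 mm high, on the bench behind the end stop; origin at the centre of its underside; leave alone
- opt_post_3: short steel optical post lying on the bench on the open side of the fixture near the pocket end, 13 mm thick, 50 mm long along its y axis; origin at the middle of its underside; leave alone
There are look-alikes about, which are no part of the job. There is more than one size of the adapter_plate; the one meant has the size given above.

How it is judged (in metres and radians):
On the way, in this order (a step that is already met when the one before it is completed fails the run):
1. the adapter plate lies against the rail, square to it, still well short of the pocket (centre below y = 15 mm in the fixture; within 5 mm of the rail, 0.12 rad) (x of adapter_plate in the frame of locating_fixture above 0.019 m and y of adapter_plate in the frame of locating_fixture below 0.015 m and angle between the x axis of adapter_plate and the x axis of locating_fixture, either way round below 0.12 rad), for 0.1 s.
2. the adapter plate is home in the corner (x of adapter_plate in the frame of locating_fixture above 0.021 m and y of adapter_plate in the frame of locating_fixture above 0.081 m), for 0.1 s.
At the end, for the whole second after the job is handed in: the adapter plate lies flat in the corner pocket, at rest, within 3 mm of both the rail and the end stop, parallel to the rail within 0.06 rad; the flange, tin and post are within 15 mm of where they stood (all of step 2 and x of adapter_plate in the frame of locating_fixture below 0.027 m and y of adapter_plate in the frame of locating_fixture below 0.087 m and angle between the x axis of adapter_plate and the x axis of locating_fixture, either way round below 0.06 rad and z of adapter_plate in the frame of locating_fixture between 0.009 and 0.015 m and angle between adapter_plate's own z axis and vertical below 0.06 rad and linear speed of adapter_plate below 0.01 m/s and distance of each of kf_blank, sample_tin_2, opt_post_3 from where it was at the start of the episode below 0.015 m); the robot touches nothing.
It fails at once if the adapter plate is lifted more than 6 mm (z of adapter_plate in the frame of locating_fixture above 0.018 m).
It fails at once if the adapter plate is tipped more than 0.2 rad (angle between adapter_plate's own z axis and vertical above 0.2 rad).
It fails at once if the adapter plate leaves the fixture's base plate (z of adapter_plate in the frame of locating_fixture below 0.004 m or x of adapter_plate in the frame of locating_fixture below -0.095 m or y of adapter_plate in the frame of locating_fixture below -0.14 m).
It fails at once if the adapter plate travels on toward the pocket (centre past y = 15 mm) more than 10 mm off the rail (y of adapter_plate in the frame of locating_fixture above 0.015 m and x of adapter_plate in the frame of locating_fixture below 0.014 m).
It fails at once if the flange, tin or post is moved more than 15 mm (distance of any of kf_blank, sample_tin_2, opt_post_3 from where it was at the start of the episode above 0.015 m).
It also fails if it takes over 64 s, if anything falls off the work surface, if the arm or the gripper's body presses on something with over 40 N, if the wrist force passes 120 N, or if a joint passes its speed limit or range.

## Working session

There is one attempt and no reset: what is moved stays moved. The work goes in short steps, Python scripts to look and compute and a tool call to move; the robot and the scene stay as the last step left them, time stands still between calls to the robot, and variables do not carry over. Pictures are saved under pics/ and viewed, at most 10 in all, crops included, and the job is handed in when it is done.

Besides the shell and the picture viewer there is one more tool, called as a command line: name --argument value ..., lists and objects as JSON in quotes. drive_tool: Moves the arm, as the interface text tells. Shifts and turns lie within -1 to 1; 1 stands for 0.1 m of shift or pi/4 rad of turn. Its arguments: {"type":"object","properties":{"commands":{"type":"string"},"force":{"type":"number"}},"required":["commands"]}

```bash
ls; mkdir -p pics; cat > h.py <<'E'
import numpy as np, cv2
from rig import *
from scipy.spatial.transform import Rotation as R
def q2R(q): q=np.asarray(q,float); return R.from_quat([q[1],q[2],q[3],q[0]]).as_matrix()
def cam(p,s=None):
    f=240/np.tan(np.radians(p['fov_y'])/2)
    if 'position' in p:
        a=np.asarray(p['attitude'],float); Rm=a if a.shape==(3,3) else q2R(a); t=np.asarray(p['position'],float)
    else:
        T=np.asarray(p['tool_from_camera'],float); Rt=q2R(s['ee_rot']); Rm=Rt@T[:3,:3]; t=Rt@T[:3,3]+np.asarray(s['eef_pos'])
    return f,Rm,t
def pix2w(p,uv,z,s=None):
    f,Rm,t=cam(p,s); d=(np.asarray(uv,float)-[p['cx'],p['cy']])/f; m=d.copy()
    for _ in range(20): m=d/(1+p['k1']*(m@m))
    r=Rm@np.array([m[0],m[1],1]); return t+r*(z-t[2])/r[2]
def w2pix(p,X,s=None):
    f,Rm,t=cam(p,s); c=Rm.T@(np.asarray(X,float)-t); m=c[:2]/c[2]
    return m*(1+p['k1']*(m@m))*f+[p['cx'],p['cy']]
E
python3 - <<'E'
from h import *
print(sense()['eef_pos'],sense()['ee_rot'],tips_ahead)
for n in ('top','scene'):
    p=capture(n); cv2.imwrite(f'pics/{n}0.png',p['pixels']); print(n,p.get('position'),p.get('attitude'),p['fov_y'],p['k1'])
    for o in ('adapter_plate','locating_fixture','rail','end_stop','lip','home','kf_blank','sample_tin_2','opt_post_3'):
        try: print(o,[(np.round(b['position']).tolist(),round(b['confidence'],2),pix2w(p,b['position'],20)[:2].round().tolist()) for b in boxes_of(p,o)])
        except Exception as e: print(o,e)
E
```

```text
pics
[137.78949638 506.34300437 247.74289828] [-2.21802758e-04  1.32504804e-01  9.91182144e-01 -6.21262465e-04] 17.0
top [ 414.72692451   29.22623975 1086.19108821] [ 0.04858486 -0.69687737  0.71407309 -0.04583743] 48.93710915488615 -0.012784789992299693
adapter_plate [([432.0, 210.0], 0.69, [604.0, -190.0]), ([334.0, 226.0], 0.68, [576.0, 13.0]), ([434.0, 324.0], 0.67, [373.0, -182.0])]
locating_fixture [([308.0, 234.0], 0.88, [561.0, 65.0])]
rail [([305.0, 234.0], 0.81, [562.0, 72.0])]
end_stop [([311.0, 235.0], 0.84, [558.0, 60.0])]
lip [([310.0, 238.0], 0.91, [552.0, 62.0])]
home [([306.0, 232.0], 0.59, [565.0, 69.0])]
kf_blank [([347.0, 174.0], 0.87, [685.0, -18.0])]
sample_tin_2 [([226.0, 225.0], 0.7, [584.0, 234.0])]
opt_post_3 [([267.0, 294.0], 0.68, [440.0, 151.0])]
scene [171.66608018 482.26246659 660.5084152 ] [ 0.12727777 -0.3113624   0.87942757 -0.33683969] 56.1207940310558 0.019846232281930252
adapter_plate [([319.0, 228.0], 0.97, [566.0, 15.0]), ([367.0, 172.0], 0.97, [593.0, -185.0]), ([447.0, 221.0], 0.79, [380.0, -157.0])]
locating_fixture [([298.0, 251.0], 0.66, [561.0, 86.0])]
rail [([300.0, 251.0], 0.91, [556.0, 84.0])]
end_stop [([299.0, 253.0], 0.63, [554.0, 89.0])]
lip [([301.0, 251.0], 0.79, [555.0, 82.0])]
home [([303.0, 251.0], 0.56, [552.0, 80.0])]
kf_blank [([285.0, 202.0], 0.7, [667.0, 2.0])]
sample_tin_2 [([231.0, 298.0], 0.63, [578.0, 239.0])]
opt_post_3 [([325.0, 316.0], 0.63, [430.0, 164.0])]
```

```bash
python3 - <<'E'
import cv2
a=cv2.imread('pics/top0.png')[140:350,200:460]
cv2.imwrite('pics/crop1.png',cv2.resize(a,None,fx=3,fy=2.85,interpolation=cv2.INTER_CUBIC) if 0 else cv2.resize(a,(742,599),interpolation=cv2.INTER_CUBIC))
E
```

```text
(no output)
```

View pics/crop1.png

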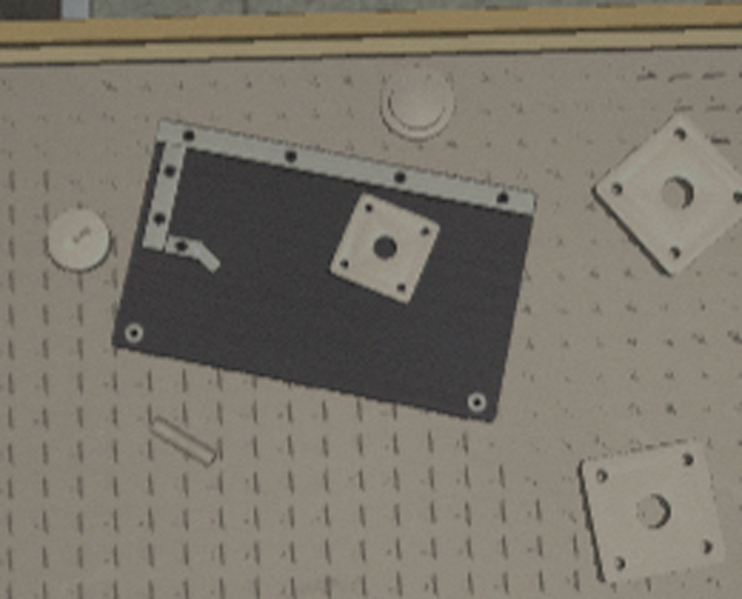

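The plate on the fixture's base (crop 385,247, which is full 334,226) is the one meant. The other two, at (432,210) and (434,324), are visibly larger and lie on the bench. The rail is at the top of the picture, the end stop and lip at the left. Next I'll fit the poses numerically.

```bash
cat >> h.py <<'E'
from scipy.optimize import minimize
def fit(p,x0,px0,s=None):
    """fixture pose (x,y,yaw) and plate pose (fixture x,y,yaw) by matching rendered masks (base dark, bars/plate light)"""
    S=4 if s is None else 2
    g=cv2.GaussianBlur(cv2.cvtColor(p['pixels'],cv2.COLOR_BGR2GRAY),(0,0),0.7).astype(float)
    def W(P,v): c,sn=np.cos(v[2]),np.sin(v[2]); return [v[0]+c*P[0]-sn*P[1],v[1]+sn*P[0]+c*P[1],P[2]]
    def poly(im,Q,v,val):
        pts=np.array([w2pix(p,W(q,v),s) for q in Q]); cv2.fillPoly(im,[np.round(pts*16).astype(np.int32)],val,cv2.LINE_AA,4)
    def box(x0,x1,y0,y1,z): return [(x0,y0,z),(x1,y0,z),(x1,y1,z),(x0,y1,z)]
    def render(v,pl=None,mode=0):
        im=np.full(g.shape,255,np.uint8)
        poly(im,box(-95,75,-140,140,12),v,0)
        for z in ((12,26)):
            poly(im,box(55,71,-140,140,z),v,255); poly(im,box(-22,71,115,131,z),v,255)
        for z in (12,22): poly(im,box(-20,-10,89,115,z),v,255); poly(im,[(-10,91,z),(-22,73,z),(-30,79,z),(-19,96,z)],v,255)
        if pl is not None:
            c,sn=np.cos(pl[2]),np.sin(pl[2])
            for z in (12,22): poly(im,[(pl[0]+c*a-sn*b,pl[1]+sn*a+c*b,z) for a,b in ((-31,-31),(31,-31),(31,31),(-31,31))],v,255)
        return im
    t=np.clip((g-75)/50,0,1)*255
    def cost(k):
        pl=(k[3],k[4],k[5]/100); v=(k[0],k[1],k[2]/100)
        r=cv2.GaussianBlur(render(v,pl),(0,0),1.0); 
        return np.mean(np.abs(r.astype(float)-t)[roi])
    k0=np.array([x0[0],x0[1],x0[2]*100,px0[0],px0[1],px0[2]*100],float)
    m=np.zeros(g.shape,np.uint8); poly(m,box(-105,85,-150,150,12),(k0[0],k0[1],k0[2]/100),1); roi=m>0
    k=k0
    for st in (8,3,1):
        sim=np.vstack([k]+[k+st*e for e in np.eye(6)]); r=minimize(cost,k,method='Nelder-Mead',options=dict(initial_simplex=sim,maxiter=500,xatol=.02,fatol=.001)); k=r.x
    rim=render((k[0],k[1],k[2]/100),(k[3],k[4],k[5]/100))
    return k/np.array([1,1,100,1,1,100]),r.fun,rim
E
python3 - <<'E'
from h import *
p=capture('top'); g=cv2.cvtColor(p['pixels'],cv2.COLOR_BGR2GRAY)
print(g[260,330],g[200,370],g[226,345],g[203,340],g[226,280])
off=[200,140];sc=742/260
P=lambda u,v,z:pix2w(p,np.array([u,v])/sc+off,z)
a=P(112,346,12);b=P(493,421,12); d=a-b; yaw=np.arctan2(-d[0],d[1]); 
c,s=np.cos(yaw),np.sin(yaw); m=(a+b)/2+95*np.array([c,s,0]); print(yaw,np.hypot(*d[:2]),m)
pc=P(385,247,22)-m; fx=np.array([c*pc[0]+s*pc[1],-s*pc[0]+c*pc[1]]); print(fx)
e=P(330,270,22)-P(363,195,22); 
k,f,im=fit(p,(m[0],m[1],yaw),(fx[0],fx[1],0.1)); k2,f2,im2=fit(p,(m[0],m[1],yaw),(fx[0],fx[1],-0.2))
print(k.round(3),f,k2.round(3),f2)
o=np.hstack([g[150:310,220:400],im[150:310,220:400]]); cv2.imwrite('pics/fit.png',cv2.resize(o,None,fx=2.2,fy=2.2))
E
```

```text
62 125 146 55 57
-0.21822978254183684 277.3025045573331 [572.05581514  51.43369023  12.        ]
[ 11.44856801 -39.70634351]
[ 5.74749e+02  5.20030e+01 -2.22000e-01  1.17170e+01 -3.94120e+01
  1.04000e-01] 18.908564695485676 [ 5.7352e+02  5.2113e+01 -2.3000e-01  1.3032e+01 -3.8992e+01 -1.7700e-01] 17.1012445688195
```

View pics/fit.png

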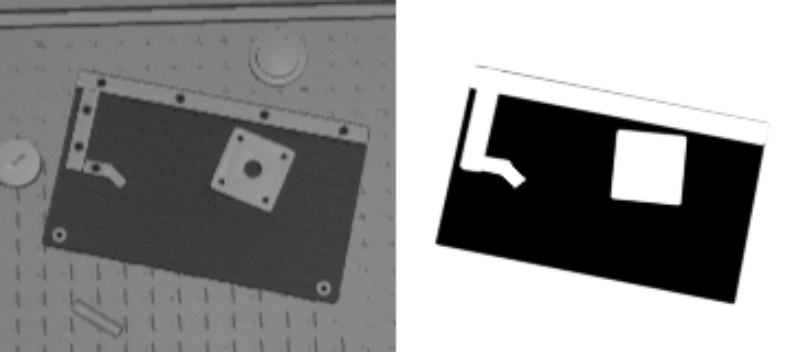

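drive_tool --commands "0.223 -0.283 0 0 0 0.048 25;0.223 -0.283 0 0 0 0 25;0.223 -0.283 0 0 0 0 25;0.223 -0.283 0 0 0 0 25;0.223 -0.283 0 0 0 0 25;0.223 -0.283 0 0 0 0 25;0.223 -0.283 0 0 0 0 25;0.223 -0.283 0 0 0 0 25;0.223 -0.283 0 0 0 0 25;0.223 -0.283 0 0 0 0 25;0.223 -0.283 0 0 0 0 25;0.223 -0.283 0 0 0 0 25;0.223 -0.283 0 0 0 0 25;0.223 -0.283 0 0 0 0 25;0.223 -0.283 0 0 0 0 25;0.223 -0.283 0 0 0 0 25;0.223 -0.283 0 0 0 0 25;0 0 0 0 0 0 25;0 0 0 0 0 0 25"

```text
time_s: 2.63
eef_pos: [517.5, 24.3, 247.8]
ee_rot: [-0.0, 0.115, 0.993, 0.0]
force: [0.6, 0.4, 0.2]
grip_width: 0.25
grip_force: 0.0
```

```bash
cat > look.py <<'E'
from h import *
import sys
s=sense(); p=capture('wrist'); cv2.imwrite(f'pics/{sys.argv[1]}.png',p['pixels'])
Rt=q2R(s['ee_rot']); print(s['time_s'],s['eef_pos'].round(1) if hasattr(s['eef_pos'],'round') else s['eef_pos'],'yaw_y',np.arctan2(-Rt[0,1],Rt[1,1]),'z',Rt[:,2].round(3),s['grip_width'],s['joints'],np.round(s['force'],1))
print(np.round(p['tool_from_camera'],2).tolist(),p['fov_y'])
E
python3 look.py w1
```

```text
2.6333 [517.5  24.3 247.8] yaw_y -0.23047435637954128 z [-0.001  0.    -1.   ] 0.2504389371886898 [-1.79573176e-01  2.98364659e-01  1.51871974e+00  6.56500872e-05
  1.32536380e+00 -1.51991113e+00] [0.6 0.4 0.2]
[[0.0, -0.96, -0.28, 70.2], [1.0, -0.0, 0.0, -0.96], [-0.0, -0.28, 0.96, -125.31], [0.0, 0.0, 0.0, 1.0]] 64.44997898201112
```

View pics/w1.png

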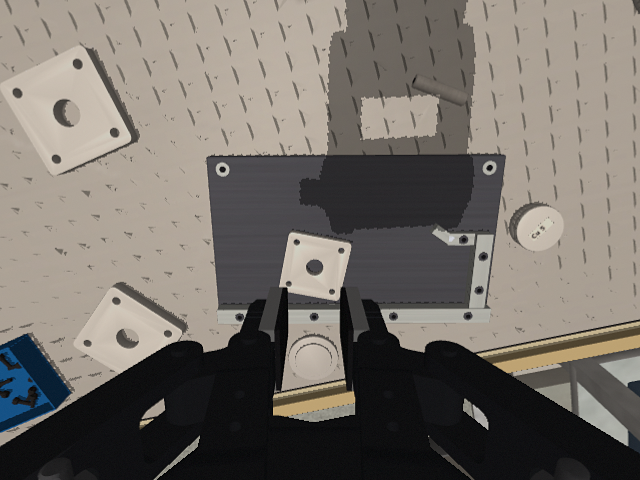

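The wrist picture shows the base corners at (207,157) and (505,155), the rail along row ~310, the end stop at column ~480 and the plate at about (315,267). I'll refine the corners next.

```bash
python3 - <<'E'
from h import *
s=sense(); p=capture('wrist'); g=cv2.cvtColor(p['pixels'],cv2.COLOR_BGR2GRAY)
q=np.array([[207,157],[505,155],[290,232],[353,243],[338,301],[280,286],[223,169],[490,168]],np.float32).reshape(-1,1,2)
r=cv2.cornerSubPix(g,q.copy(),(5,5),(-1,-1),(cv2.TERM_CRITERIA_COUNT+cv2.TERM_CRITERIA_EPS,50,.01)).reshape(-1,2); print(r.round(1).tolist())
# rail inner top edge: strongest vertical gradient rows at columns
a,b=[pix2w(p,r[i],12,s) for i in (0,1)]
d=b-a; yaw=np.arctan2(-d[0],d[1]); c,sn=np.cos(yaw),np.sin(yaw)
m=(a+b)/2+95*np.array([c,sn,0]); print('len',np.hypot(*d[:2]),'fix',m[:2],yaw)
F=lambda X:np.array([c*(X[0]-m[0])+sn*(X[1]-m[1]),-sn*(X[0]-m[0])+c*(X[1]-m[1])])
for col in (240,260,380,400,420,440):
    dg=np.diff(cv2.GaussianBlur(g,(0,0),1).astype(float)[285:325,col]); u=285.5+np.argmax(dg); print('rail',F(pix2w(p,(col,u),26,s)).round(1))
for row in (255,270,295):
    dg=np.diff(cv2.GaussianBlur(g,(0,0),1).astype(float)[row,455:490]); print('stop',F(pix2w(p,(455.5+np.argmax(dg),row),26,s)).round(1))
C=np.array([F(pix2w(p,r[i],22,s)) for i in (2,3,4,5)]); print(C.round(1).tolist(),C.mean(0))
e=C[1]-C[0];e2=C[2]-C[1]; print(np.hypot(*e),np.hypot(*e2),np.arctan2(-e[0],e[1]),np.arctan2(e2[1],e2[0])); print('tcp in fix',F(s['eef_pos']))
E
```

```text
[[205.10000610351562, 157.60000610351562], [504.1000061035156, 156.39999389648438], [288.70001220703125, 232.5], [349.6000061035156, 244.39999389648438], [338.0, 300.1000061035156], [278.29998779296875, 287.1000061035156], [226.3000030517578, 172.89999389648438], [493.6000061035156, 166.10000610351562]]
len 278.0745567947328 fix [573.93581876  51.40870789] -0.22482492865873696
rail [  65.6 -113.2]
rail [ 65.7 -93. ]
rail [54.  27.9]
rail [54.1 47.9]
rail [54.2 68. ]
rail [54.3 88.1]
stop [ -3.2 115.2]
stop [ 12.2 115. ]
stop [ 38.6 115. ]
[[-25.3, -62.3], [-13.2, -3.8], [45.4, -14.1], [31.0, -73.8]] [  9.48350425 -38.48003633]
59.70212358167443 59.43977737325178 -0.2038180231026699 -0.17442220320497454
tcp in fix [-49.80367196 -38.1205424 ]
```

drive_tool --commands "-0.05 -0.05 -0.3 0 0 0 25;0 0 -0.35 0 0 0 25;0 0 -0.35 0 0 0 25;0 0 -0.35 0 0 0 25;0 0 -0.35 0 0 0 25;0 0 -0.2 0 0 0 25;0 0 -0.1 0 0 0 25;0 0 0 0 0 0 25"

```text
time_s: 3.4
eef_pos: [510.9, 21.4, 47.1]
ee_rot: [-0.001, 0.113, 0.994, 0.0]
force: [-0.2, 0.3, 0.2]
grip_width: 0.249
grip_force: 0.0
```

```bash
python3 look.py w2; python3 -c "
from rig import *; print(tips_ahead)"
```

```text
3.4 [510.9  21.4  47.1] yaw_y -0.22695787947524126 z [-0.003  0.001 -1.   ] 0.2491869314410032 [-1.87614967e-01  5.41485630e-01  1.75153228e+00  7.32825723e-05
  8.51573499e-01 -1.53150168e+00] [-0.2  0.3  0.2]
[[0.0, -0.96, -0.28, 70.21], [1.0, -0.0, 0.0, -0.96], [-0.0, -0.28, 0.96, -125.31], [0.0, 0.0, 0.0, 1.0]] 64.44997898201112
17.0
```

View pics/w2.png

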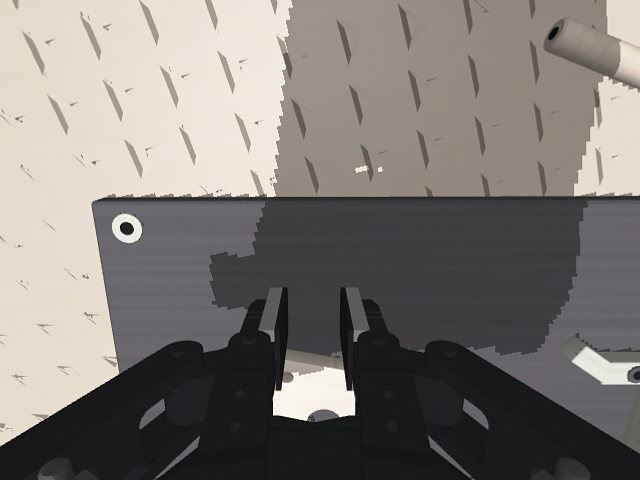

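The fingers stand clear behind the plate over the base, with gap centre at about (315,340). Now I'll lower them gently, watching the force.

drive_tool --commands "0 0 -0.04 0 0 0 25;0 0 -0.04 0 0 0 25;0 0 -0.03 0 0 0 25;0 0 0 0 0 0 25;0 0 0 0 0 0 25"

```text
time_s: 3.87
eef_pos: [512.1, 20.5, 37.5]
ee_rot: [0.0, 0.114, 0.994, -0.0]
force: [-0.5, -0.0, 0.3]
grip_width: 0.249
grip_force: 0.0
```

drive_tool --commands "0 0 -0.02 0 0 0 25;0 0 0 0 0 0 25;0 0 0 0 0 0 25"

```text
time_s: 4.12
eef_pos: [512.0, 20.4, 35.3]
ee_rot: [-0.0, 0.114, 0.994, -0.0]
force: [0.0, -0.5, -0.6]
grip_width: 0.249
grip_force: 0.0
```

drive_tool --commands "0 0 -0.02 0 0 0 25;0 0 0 0 0 0 25;0 0 0 0 0 0 25"

```text
time_s: 4.37
eef_pos: [512.0, 20.5, 33.2]
ee_rot: [-0.0, 0.114, 0.994, 0.0]
force: [-0.0, -0.1, 0.5]
grip_width: 0.246
grip_force: 0.0
```

drive_tool --commands "0 0 -0.015 0 0 0 25;0 0 0 0 0 0 25;0 0 0 0 0 0 25"

```text
time_s: 4.62
eef_pos: [512.0, 20.5, 31.7]
ee_rot: [-0.0, 0.114, 0.994, 0.0]
force: [-0.1, 0.3, 0.2]
grip_width: 0.254
grip_force: 0.0
```

drive_tool --commands "0.031 -0.007 0 0 0 0 25;0.031 -0.007 0 0 0 0 25;0.031 -0.007 0 0 0 0 25;0.031 -0.007 0 0 0 0 25;0.031 -0.007 0 0 0 0 25;0.031 -0.007 0 0 0 0 25;0.031 -0.007 0 0 0 0 25;0.031 -0.007 0 0 0 0 25;0.031 -0.007 0 0 0 0 25;0 0 0 0 0 0 25;0 0 0 0 0 0 25"

```text
time_s: 5.53
eef_pos: [540.1, 14.1, 31.8]
ee_rot: [0.0, 0.114, 0.993, 0.0]
force: [-0.1, 0.1, 1.1]
grip_width: 0.25
grip_force: 0.0
```

```bash
python3 - <<'E'
from h import *
for n in ('top','scene'):
    p=capture(n); cv2.imwrite(f'pics/{n}2.png',p['pixels'])
a=cv2.resize(cv2.imread('pics/top2.png')[160:290,235:400],(400,315),interpolation=cv2.INTER_CUBIC); b=cv2.resize(cv2.imread('pics/scene2.png')[150:330,200:430],(400,313),interpolation=cv2.INTER_CUBIC)
cv2.imwrite('pics/c2.png',np.hstack([a[:313],b]))
E
```

```text
(no output)
```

View pics/c2.png

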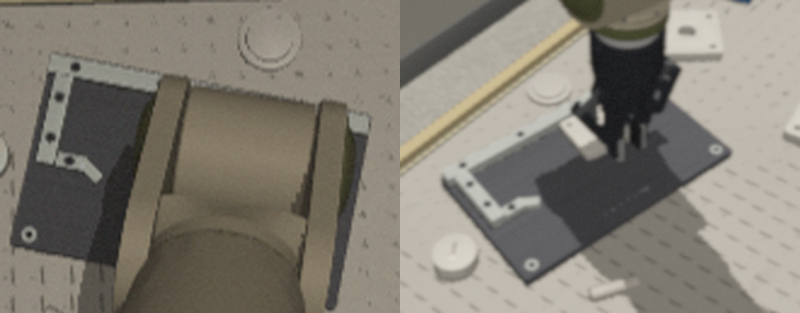

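The scene picture shows the plate in front of the fingers, nearly at the rail. I'll push on in small steps until the force rises.

drive_tool --commands "0.02 -0.0045 0 0 0 0 25;0.02 -0.0045 0 0 0 0 25;0 0 0 0 0 0 25;0 0 0 0 0 0 25"

```text
time_s: 5.97
eef_pos: [544.1, 13.2, 31.8]
ee_rot: [0.0, 0.114, 0.993, 0.0]
force: [0.1, -0.0, 0.2]
grip_width: 0.249
grip_force: 0.0
```

drive_tool --commands "0.01 -0.002 0 0 0 0 25;0.01 -0.002 0 0 0 0 25;0 0 0 0 0 0 25;0 0 0 0 0 0 25"

```text
time_s: 6.3
eef_pos: [545.5, 12.9, 31.7]
ee_rot: [-0.001, 0.114, 0.994, -0.0]
force: [-4.9, -0.3, 1.9]
grip_width: 0.249
grip_force: 2.1
```

drive_tool --commands "0.01 -0.002 0 0 0 0 25;0.01 -0.002 0 0 0 0 25;0 0 0 0 0 0 25;0 0 0 0 0 0 25"

```text
time_s: 6.63
eef_pos: [545.7, 12.9, 31.5]
ee_rot: [-0.003, 0.114, 0.994, 0.0]
force: [-13.4, 0.5, 8.7]
grip_width: 0.25
grip_force: 6.8
```

drive_tool --commands "-0.04 0.009 0 0 0 0 25;-0.1 0.022 0 0 0 0 25;-0.2 0.045 0 0 0 0 25;0 0 0.2 0 0 0 25;0 0 0.35 0 0 0 25;0 0 0.35 0 0 0 25;0 0 0.35 0 0 0 25;0 0 0.35 0 0 0 25;0 0 0.35 0 0 0 25;0 0 0 0 0 0 25;0 0 0 0 0 0 25"

```text
time_s: 7.55
eef_pos: [514.9, 20.0, 228.5]
ee_rot: [0.003, 0.114, 0.994, -0.0]
force: [-0.4, 0.3, -0.9]
grip_width: 0.25
grip_force: 0.0
```

```bash
python3 look.py w3
```

```text
7.55 [514.9  20.  228.5] yaw_y -0.22804365756057404 z [ 0.005 -0.001 -1.   ] 0.24957279899113 [-1.88987296e-01  3.05030169e-01  1.56146679e+00  1.48581611e-04
  1.26985222e+00 -1.53178273e+00] [-0.4  0.3 -0.9]
[[0.0, -0.96, -0.28, 70.21], [1.0, -0.0, 0.0, -0.96], [-0.0, -0.28, 0.96, -125.31], [0.0, 0.0, 0.0, 1.0]] 64.44997898201112
```

View pics/w3.png

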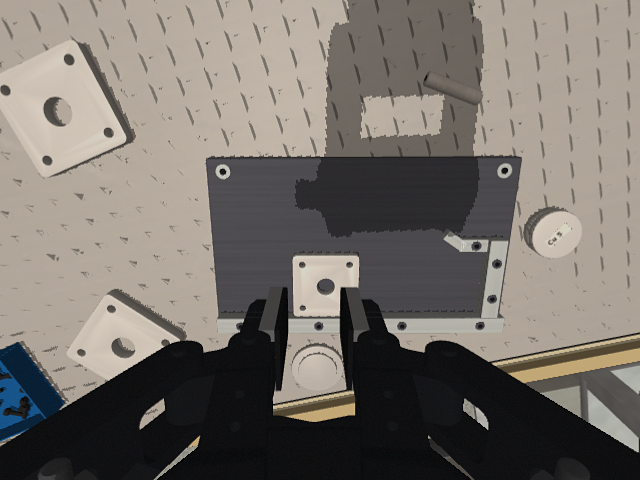

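The plate is square against the rail, its corners at (293,256) and (358,256).

```bash
python3 - <<'E'
from h import *
s=sense(); p=capture('wrist')
m=np.array([573.2,51.6]);c,sn=np.cos(-.226),np.sin(-.226)
F=lambda X:np.array([c*(X[0]-m[0])+sn*(X[1]-m[1]),-sn*(X[0]-m[0])+c*(X[1]-m[1])]).round(1)
for uv,z in (((293,256),22),((358,256),22),((207,157),12),((521,157),12),((488,280),26)): print(uv,F(pix2w(p,uv,z,s)))
# above-trailing pose
for f in ((24,-95),): print(m+[c*f[0]-sn*f[1],sn*f[0]+c*f[1]])
E
```

```text
(293, 256) [ -8.9 -63.1]
(358, 256) [-8.7 -3.7]
(207, 157) [ -97.  -137.3]
(521, 157) [-96.4 137.5]
(488, 280) [ 13.5 116.3]
[575.30199309 -46.36214384]
```

drive_tool --commands "0.043 -0.05 0 0 0 -0.154 25;0.043 -0.05 0 0 0 -0.154 25;0.043 -0.05 0 0 0 -0.154 25;0.043 -0.05 0 0 0 -0.154 25;0.043 -0.05 0 0 0 -0.154 25;0.043 -0.05 0 0 0 -0.154 25;0.043 -0.05 0 0 0 -0.154 25;0.043 -0.05 0 0 0 -0.154 25;0.043 -0.05 0 0 0 -0.154 25;0.043 -0.05 0 0 0 -0.154 25;0.043 -0.05 0 0 0 -0.154 25;0.043 -0.05 0 0 0 -0.154 25;0.043 -0.05 0 0 0 -0.152 25;0 0 0 0 0 0 25;0 0 0 0 0 0 25"

```text
time_s: 8.9
eef_pos: [569.5, -44.9, 225.4]
ee_rot: [-0.001, 0.782, 0.623, -0.001]
force: [0.8, -0.0, 0.2]
grip_width: 0.25
grip_force: 0.0
```

```bash
cat > st.py <<'E'
from h import *
s=sense(); Rt=q2R(s['ee_rot']); m=np.array([573.2,51.6]);c,sn=np.cos(-.226),np.sin(-.226); X=s['eef_pos']
print('tcp fix',c*(X[0]-m[0])+sn*(X[1]-m[1]),-sn*(X[0]-m[0])+c*(X[1]-m[1]),X[2],'tool x yaw vs fixture y',np.arctan2(Rt[1,0],Rt[0,0])-(np.pi/2-.226),'z',Rt[:,2].round(3),s['force'],s['joints'])
E
python3 st.py; python3 look.py w4
```

```text
tcp fix 18.049268808319304 -94.86429604532815 225.40961300076765 tool x yaw vs fixture y 0.001095016951880412 z [-0.002  0.001 -1.   ] [ 0.76550815 -0.01478638  0.17886391] [-2.83725925e-01  4.33318491e-01  1.38693464e+00  1.32067232e-04
  1.32354134e+00 -5.88536876e-02]
8.9 [569.5 -44.9 225.4] yaw_y -1.7957007463025974 z [-0.002  0.001 -1.   ] 0.24983805223755304 [-2.83725925e-01  4.33318491e-01  1.38693464e+00  1.32067232e-04
  1.32354134e+00 -5.88536876e-02] [ 0.8 -0.   0.2]
[[0.0, -0.96, -0.28, 69.62], [1.0, 0.0, 0.0, 0.37], [-0.0, -0.28, 0.96, -125.31], [0.0, 0.0, 0.0, 1.0]] 64.44997898201112
```

View pics/w4.png

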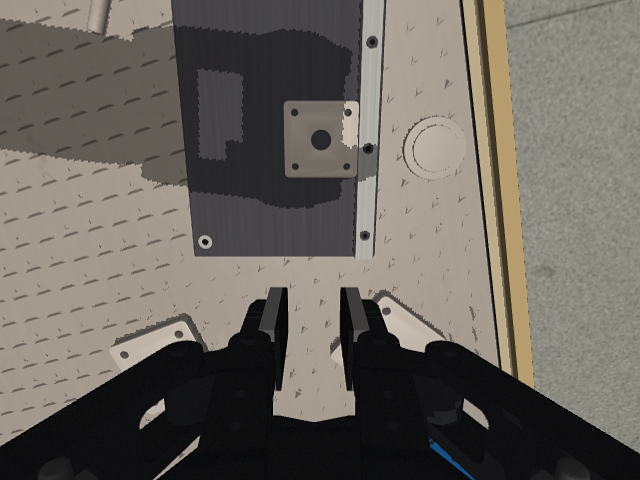

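The plate lies flat on the rail, centred at (321,139) ahead of the fingers. I'll lower behind its trailing edge.

drive_tool --commands "0.03 -0.007 -0.3 0 0 0 25;0 0 -0.35 0 0 0 25;0 0 -0.35 0 0 0 25;0 0 -0.35 0 0 0 25;0 0 -0.3 0 0 0 25;0 0 -0.15 0 0 0 25;0 0 -0.05 0 0 0 25;0 0 0 0 0 0 25;0 0 0 0 0 0 25"

```text
time_s: 9.7
eef_pos: [573.3, -45.6, 42.7]
ee_rot: [0.001, 0.783, 0.623, 0.0]
force: [0.1, 0.2, 0.7]
grip_width: 0.248
grip_force: 0.0
```

```bash
python3 st.py
```

```text
tcp fix 21.8376178759451 -94.69189597423781 42.74048478003469 tool x yaw vs fixture y -0.0006915379709000469 z [ 0.001 -0.    -1.   ] [0.08996129 0.22573581 0.68078483] [-2.82999262e-01  6.54424279e-01  1.55574764e+00  6.26853201e-05
  9.30087656e-01 -5.63451785e-02]
```

drive_tool --commands "0 0 -0.05 0 0 0 25;0 0 -0.04 0 0 0 25;0 0 -0.02 0 0 0 25;0 0 0 0 0 0 25;0 0 0 0 0 0 25;0.012 0.049 0 0 0 0 25;0.012 0.049 0 0 0 0 25;0.012 0.049 0 0 0 0 25;0.012 0.049 0 0 0 0 25;0.012 0.049 0 0 0 0 25;0.012 0.049 0 0 0 0 25;0.012 0.049 0 0 0 0 25;0.012 0.049 0 0 0 0 25;0 0 0 0 0 0 25;0 0 0 0 0 0 25"

```text
time_s: 10.95
eef_pos: [582.5, -6.1, 30.8]
ee_rot: [0.0, 0.783, 0.622, 0.0]
force: [-0.9, -0.5, 0.5]
grip_width: 0.249
grip_force: 0.0
```

```bash
python3 st.py; python3 look.py w5
```

```text
tcp fix 22.029735059514998 -54.10714283877479 30.765612992562247 tool x yaw vs fixture y -0.0017557814588298193 z [ 0.  0. -1.] [-0.91194474 -0.54500635  0.51188089] [-2.11499623e-01  6.86239616e-01  1.53514961e+00  3.11753024e-04
  9.19964606e-01  1.60673428e-02]
10.95 [582.5  -6.1  30.8] yaw_y -1.7985521673883338 z [ 0.  0. -1.] 0.24908301568070232 [-2.11499623e-01  6.86239616e-01  1.53514961e+00  3.11753024e-04
  9.19964606e-01  1.60673428e-02] [-0.9 -0.5  0.5]
[[0.0, -0.96, -0.28, 69.62], [1.0, 0.0, 0.0, 0.37], [-0.0, -0.28, 0.96, -125.31], [0.0, 0.0, 0.0, 1.0]] 64.44997898201112
```

View pics/w5.png

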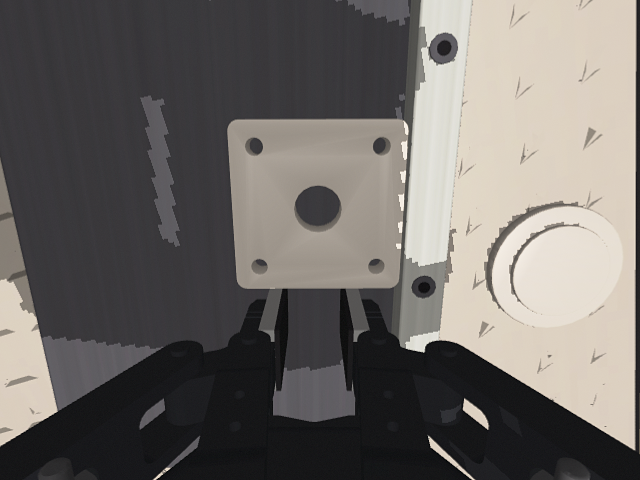

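The plate is on the rail (right edge at column ~405), square on both fingers. I'll continue the push.

drive_tool --commands "0.012 0.049 0 0 0 0 25;0.012 0.049 0 0 0 0 25;0.012 0.049 0 0 0 0 25;0.012 0.049 0 0 0 0 25;0.012 0.049 0 0 0 0 25;0.012 0.049 0 0 0 0 25;0.012 0.049 0 0 0 0 25;0.012 0.049 0 0 0 0 25;0.012 0.049 0 0 0 0 25;0.012 0.049 0 0 0 0 25;0.012 0.049 0 0 0 0 25;0 0 0 0 0 0 25;0 0 0 0 0 0 25"

```text
time_s: 12.08
eef_pos: [595.8, 47.8, 30.8]
ee_rot: [0.0, 0.783, 0.622, 0.0]
force: [0.4, 0.6, -1.2]
grip_width: 0.25
grip_force: 0.0
```

```bash
python3 st.py; python3 look.py w6
```

```text
tcp fix 22.89896299195976 1.3895590923803964 30.840963392525286 tool x yaw vs fixture y -0.0017192820954461396 z [ 0.001  0.    -1.   ] [ 0.39807295  0.5653442  -1.20375548] [-1.15802537e-01  7.12161860e-01  1.48423926e+00  2.43329119e-04
  9.44672041e-01  1.11774266e-01]
12.0833 [595.8  47.8  30.8] yaw_y -1.798515734406399 z [ 0.001  0.    -1.   ] 0.25044432028734104 [-1.15802537e-01  7.12161860e-01  1.48423926e+00  2.43329119e-04
  9.44672041e-01  1.11774266e-01] [ 0.4  0.6 -1.2]
[[0.0, -0.96, -0.28, 69.62], [1.0, 0.0, 0.0, 0.37], [-0.0, -0.28, 0.96, -125.31], [0.0, 0.0, 0.0, 1.0]] 64.44997898201112
```

View pics/w6.png

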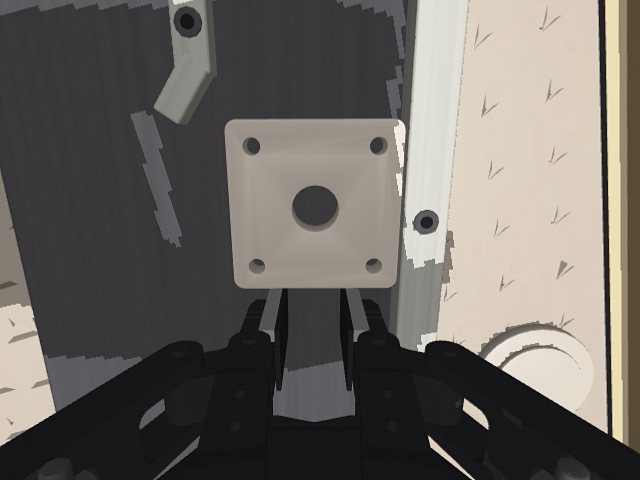

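The plate is still flush to the rail and heading right of the lip's lead-in (190,100). 40 mm remain.

drive_tool --commands "0.012 0.049 0 0 0 0 25;0.012 0.049 0 0 0 0 25;0.012 0.049 0 0 0 0 25;0.012 0.049 0 0 0 0 25;0.012 0.049 0 0 0 0 25;0.012 0.049 0 0 0 0 25;0.012 0.049 0 0 0 0 25;0 0 0 0 0 0 25;0 0 0 0 0 0 25"

```text
time_s: 12.88
eef_pos: [604.2, 82.2, 30.8]
ee_rot: [0.0, 0.783, 0.622, 0.0]
force: [0.3, -0.5, -1.3]
grip_width: 0.248
grip_force: 0.0
```

drive_tool --commands "0.005 0.02 0 0 0 0 25;0.005 0.02 0 0 0 0 25;0 0 0 0 0 0 25;0 0 0 0 0 0 25"

```text
time_s: 13.22
eef_pos: [605.1, 85.8, 30.8]
ee_rot: [0.0, 0.783, 0.622, 0.0]
force: [-1.0, 0.8, 0.6]
grip_width: 0.248
grip_force: 0.0
```

drive_tool --commands "0.0025 0.01 0 0 0 0 25;0.0025 0.01 0 0 0 0 25;0 0 0 0 0 0 25;0 0 0 0 0 0 25"

```text
time_s: 13.55
eef_pos: [605.5, 87.8, 30.8]
ee_rot: [0.0, 0.783, 0.622, 0.0]
force: [-0.5, -0.2, 0.1]
grip_width: 0.25
grip_force: 0.3
```

```bash
python3 st.py
```

```text
tcp fix 23.419072693492687 42.48855419059707 30.818580416836397 tool x yaw vs fixture y -0.0021064837673605563 z [ 0. -0. -1.] [-0.5441065  -0.24527978  0.06916729] [-4.73088153e-02  7.37252300e-01  1.43509296e+00 -4.91230670e-06
  9.69199742e-01  1.80800449e-01]
```

No firm stop yet, so I'll push on in 1 mm steps until the force rises.

drive_tool --commands "0.0025 0.01 0 0 0 0 25;0 0 0 0 0 0 25;0 0 0 0 0 0 25"

```text
time_s: 13.8
eef_pos: [605.6, 87.9, 30.8]
ee_rot: [0.0, 0.783, 0.622, -0.001]
force: [-2.0, -5.5, 1.1]
grip_width: 0.247
grip_force: 3.0
```

drive_tool --commands "0.0025 0.01 0 0 0 0 25;0 0 0 0 0 0 25;0 0 0 0 0 0 25"

```text
time_s: 14.05
eef_pos: [605.7, 88.0, 30.8]
ee_rot: [0.001, 0.783, 0.622, -0.001]
force: [-3.6, -10.8, 2.8]
grip_width: 0.251
grip_force: 5.6
```

It's firmly home. I'll back straight off, rise and look.

drive_tool --commands "-0.002 -0.01 0 0 0 0 25;-0.011 -0.049 0 0 0 0 25;-0.022 -0.097 0 0 0 0 25;-0.045 -0.19 0 0 0 0 25;-0.045 -0.19 0 0 0 0 25;0 0 0.3 0 0 0 25;0 0 0.3 0 0 0 25;0 0 0.3 0 0 0 25;0 0 0.3 0 0 0 25;0 0 0.3 0 0 0 25;0 0 0 0 0 0 25;0 0 0 0 0 0 25"

```text
time_s: 15.05
eef_pos: [593.9, 35.7, 182.2]
ee_rot: [0.001, 0.783, 0.622, 0.001]
force: [-0.4, 0.3, -1.1]
grip_width: 0.251
grip_force: 0.0
```

```bash
python3 st.py; python3 look.py w7
```

```text
tcp fix 23.7855305387999 -10.863760396766319 182.21608590604984 tool x yaw vs fixture y -0.0023221298242228627 z [ 0.003 -0.    -1.   ] [-0.3643671   0.30740443 -1.13833724] [-1.36810999e-01  5.18822800e-01  1.37160957e+00  2.40418061e-04
  1.24786279e+00  9.14360720e-02]
15.05 [593.9  35.7 182.2] yaw_y -1.7991201806493882 z [ 0.003 -0.    -1.   ] 0.2511600128571166 [-1.36810999e-01  5.18822800e-01  1.37160957e+00  2.40418061e-04
  1.24786279e+00  9.14360720e-02] [-0.4  0.3 -1.1]
[[0.0, -0.96, -0.28, 69.62], [1.0, 0.0, 0.0, 0.37], [-0.0, -0.28, 0.96, -125.31], [0.0, 0.0, 0.0, 1.0]] 64.44997898201112
```

View pics/w7.png

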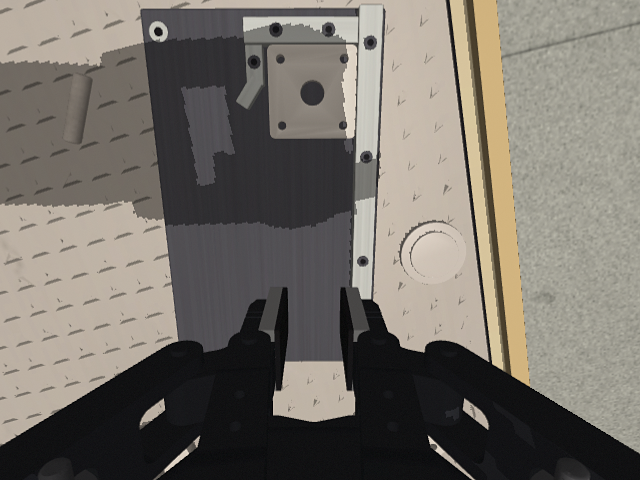

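The plate, at (311,91), sits flush against both the rail and the end stop, and the hand is clear.

```bash
python3 -c "
from rig import *; print(finish_job())"
```

```text
the job is handed in; nothing more can be done
None
```

The adapter plate was squared against the rail and pushed along it into the corner pocket until the force rose against the end stop. The last wrist picture shows it flush with both bars and the hand clear. I handed the job in at about 15 s; the judge gave no verdict.

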